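# Kit two thumb knobs from the hooded slope bin

## Task

Lay out the knobs for the next repair: take the brass knob and the black knob out of the sloping parts bin and stand each upright, on its base, on the disc of its own colour in the white kit tray. Leave the red knob in the bin and everything else on the bench where it is.

Things in the scene. Friction and masses are not known exactly. Their poses are not given: they have to be found in the camera images.
- bin: Fixed grey sheet-metal parts bin, 304 mm wide (y), 120 deep, 125 high. Origin: centre of its underside; its front looks along -x. Three compartments, centres at y = -100, 0, +100 mm, each 96 mm wide inside, floors sloping 25 degrees (0.44 rad) down to the front. The 4 mm dividers and end walls stand 28 mm above the floor, square to it.
- bin_lip (a point): Middle of the bin's sloping floor at its front (bin x = -75, z = 30 mm), the foot of a lip 10 mm high, square to the floor. From here the floor rises 100 mm towards the back.
- hood_edge (a point): Middle of the front edge of the hood that roofs the back of all three compartments (bin x = -40, z = 121 mm; edge 8 mm thick). A gripper must come in from the front below it, leaning like the knobs.
- brass_knob: Brass thumb knob, 30 mm tall: base flange 32 mm across, 5 mm thick, tapering by 8 mm height to a knurled neck 22 mm across. Origin: centre of its underside; z: its axis, out of the top. Loose, 25 to 55 g; starts with its base flat on the bin's sloping floor by the lip, leaning 25 degrees to the bin's front, in a compartment that varies.
- black_knob: Black plastic thumb knob, 30 mm tall: base flange 32 mm across, 5 mm thick, tapering by 8 mm height to a knurled neck 22 mm across. Origin: centre of its underside; z: its axis, out of the top. Loose, 25 to 55 g; starts with its base flat on the bin's sloping floor by the lip, leaning 25 degrees to the bin's front, in a compartment that varies.
- red_knob: Red plastic thumb knob, 30 mm tall: base flange 32 mm across, 5 mm thick, tapering by 8 mm height to a knurled neck 22 mm across. Origin: centre of its underside; z: its axis, out of the top. Loose, 25 to 55 g; starts with its base flat on the bin's sloping floor by the lip, leaning 25 degrees to the bin's front, in a compartment that varies. It is to stay.
- tray: Fixed flat white kit tray, 110 (x) by 180 (y) mm; origin: centre of its underside. Floor 6 mm above the bench, rim 12 mm, 5 mm thick; a low divider (9 mm high) across the middle makes two bays, each with a 50 mm coloured disc painted flat on its floor.
- brass_disc (a point): Centre of the brass-coloured disc, on the floor of the tray's +y bay (44 mm from the tray's middle).
- black_disc (a point): Centre of the black disc, on the floor of the tray's -y bay (44 mm from the tray's middle).
- spool: Bystander: cream solder reel, 54 mm across, 40 mm tall, standing behind the tray, to its left; origin: centre of its underside.
- dish: Bystander: round steel screw dish, 74 mm across, 17 mm high, on the blue mat in front of the bin; origin: centre of its underside.
Things that resemble listed ones, but are neither listed nor needed, are in the scene too. Several things have the shape of the black_knob; the one meant has the colours described above.

How it is judged:
By the outcome, as a careful person would: the job done as asked, in the order asked, and still so for the second after the job is handed in, with the robot touching nothing.
It also fails if it takes over 62 s, if anything falls off the work surface, if the arm or the gripper's body presses on something with over 40 N, if the wrist force passes 120 N, or if a joint passes its speed limit or range.

## Robot

A 6-joint arm with a two-finger parallel gripper is mounted at the origin on a cart in front of the work surface, level with it; the furniture and walls round the work are solid. World frame = base frame: x ahead of the robot, y to its left, z up, the work surface at z = 0. Lengths are in m, angles in rad, forces in N, time in s.
With the tool pointing down it reaches from about 0.4 to 0.825 m from the base axis. Payload 7 kg.
Tool frame: the origin (TCP) lies at the very end of the fingers, on their centre line; the grasp point (between the pads) lies 19 mm behind it; z points along the fingers, y is the line along which they close (so a half turn about z gives the same grasp; the last joint's range is limited). The gripper opens to 88 mm and grips with 3 to 60 N. Pads are 19 mm wide; open, the fingers measure 130 mm over their backs; the gripper's body (78 mm by 193 mm) begins 47 mm behind the grasp point.
Start: joints at [1.633, 0.359, 0.012, 0, -1.224, -0.288], TCP at [0.151, 0.658, 0.19] pointing down, gripper open.
Joint ranges: [-3.07, 3.07], [-1.43, 2.12], [-1.02, 1.25], [-3.03, 1.67], [-3.05, -0], [-3.03, 3.03]. Speed limits (rad/s): [2.39, 2.39, 3.01, 3.14, 3.14, 3.14].

## Interface

Orientations are given as [roll, pitch, yaw] about the fixed x, y, z axes, in that order (R = Rz(yaw) Ry(pitch) Rx(roll)).
In Python, from station import * gives the robot as it stands.
- The arm moves only by the tool servo_tool, never from a script. Its argument "moves" is a list of rows, each an object of numbers: "jaw": the opening, from 0 (shut) to 1 (fully open); "dx", "dy", "dz": the shift along the world's x, y, z in m; "roll": the turn about the world's z in degrees. A call has exactly 10 rows; each row shifts and turns the commanded pose from where the row before left it; what a row does not reach is not made up. A row lasts 1/8 s, in which the tool goes at most 62.5 mm and 10.7 degrees, less where a joint would pass 70% of its speed; a pose out of reach is approached as far as the arm can. A call with a gripper value outside its range is refused whole. The fingers move at their own pace and stop on an object; "newtons" is the grip in N (left out, the last holds). Time passes only in rows, so rows that do not move let the fingers close, or fill a call up. It gives the time, the measured TCP pose, the force, the opening and the grip force at its end, in the units of the state.
- get_state(): the state, without advancing time (a new reading comes with each control period).
- grab_frame(name): name is "side" or "top" or "wrist"; returns (picture, depth): 480x640x3 uint8, red, green, blue; 480x640 float32, m along the optical axis (not along the pixel's ray), 0 where there is no reading.
- calibration(name): a dict with "intrinsics" (3x3 intrinsics, pixels), "R" (3x3) and "t" (3): a world point X has camera coordinates R X + t. Camera axes: x right, y down, z forward; pixel columns grow to the right and rows downward; lengths in m; the calibration is good to about 2 mm. A picture is of the moment at which its call begins: read the wrist's pose just before it. calibration takes no time and is no camera call; for the wrist camera it gives the pose at the moment of the call.
- job_done(): hands the job in; it is judged then, once.
The state is a dict: "t": time; "q": joint angles; "qd": joint speeds; "joint_efforts": joint torques, N m; "eef_pos": TCP position; "ee_rot": TCP orientation; "force": force on the tool from outside, world axes, zero at the start; "moment": the same for the moment, N m; "width": finger opening in m; "gripper_force": force on a finger pad.
Only numpy, scipy, OpenCV 4.12 (cv2) and the standard library are available. Lean on these libraries where they do the work, as an engineer would, in place of code of your own. Each camera call takes 0.05 s, during which the arm holds its last target. There are 200 camera calls.

## Working session

There is one attempt and no reset: what is moved stays moved. The work goes in short steps, Python scripts to look and compute and a tool call to move; the robot and the scene stay as the last step left them, time stands still between calls to the robot, and variables do not carry over. Pictures are saved under pics/ and viewed, at most 10 in all, crops included, and the job is handed in when it is done.

Besides the shell and the picture viewer there is one more tool, called after ">>>" as name([rows], argument=value, ...), one row to a line, values as JSON. servo_tool: Moves the arm, as the interface text tells. Its arguments: {"type":"object","properties":{"moves":{"type":"array","items":{"type":"object","properties":{"jaw":{"type":"number"},"dx":{"type":"number"},"dy":{"type":"number"},"dz":{"type":"number"},"roll":{"type":"number"}}}},"newtons":{"type":"number"}},"required":["moves"]}

```bash
ls; mkdir -p pics; python3 - <<'E'
from station import *
import cv2,numpy as np
s=get_state();print({k:np.round(v,3) for k,v in s.items()})
for n in("side","top"):
    p,d=grab_frame(n);cv2.imwrite(f"pics/{n}0.png",p[:,:,::-1]);np.savez(f"pics/{n}0.npz",p=p,d=d)
    c=calibration(n);print(n,np.round(c["intrinsics"],1).tolist(),np.round(c["R"],3).tolist(),np.round(c["t"],3))
E
```

```text
pics
{'t': np.float64(0.0), 'q': array([ 1.633,  0.359,  0.011, -0.   , -1.224, -0.288]), 'qd': array([ 0.001, -0.002, -0.   ,  0.001, -0.002,  0.001]), 'joint_efforts': array([ 0.0000e+00, -5.8271e+01,  2.9305e+01,  6.9970e+00,  7.0000e-03,
       -0.0000e+00]), 'eef_pos': array([0.151, 0.657, 0.189]), 'ee_rot': array([ 3.14 , -0.   , -0.226]), 'force': array([ 0.025,  0.747, -0.099]), 'moment': array([-0.032, -0.021,  0.003]), 'gripper_force': np.float64(0.0), 'width': np.float64(0.087)}
side [[465.5, 0.0, 322.4], [0.0, 465.5, 237.5], [0.0, 0.0, 1.0]] [[1.0, 0.026, -0.014], [0.006, -0.636, -0.772], [-0.029, 0.772, -0.635]] [-0.551  0.085  1.137]
top [[494.6, 0.0, 317.9], [0.0, 494.6, 236.2], [0.0, 0.0, 1.0]] [[0.008, -1.0, -0.001], [-0.996, -0.008, -0.084], [0.083, 0.001, -0.997]] [0.025 0.556 1.442]
```

View pics/side0.png

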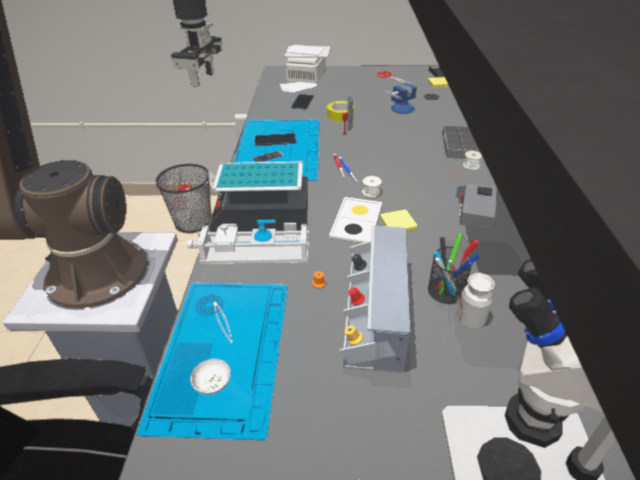

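View pics/top0.png

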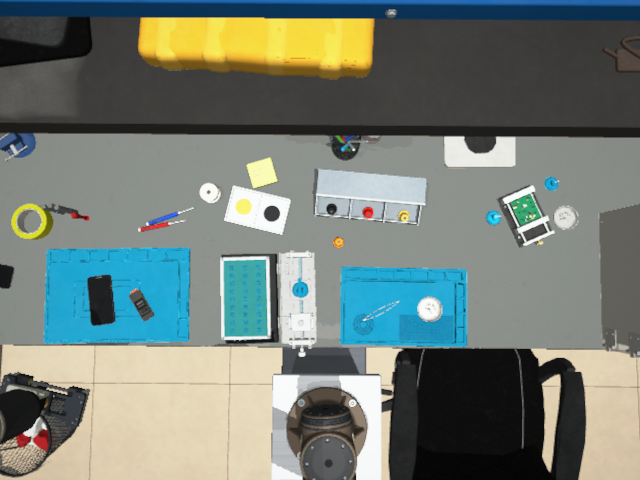

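Side view: brass-coloured knob at (352,334), red at (356,296), black at (359,262), all in the bin. There is an orange decoy on the bench at (319,279). The tray is at (356,220).
Top view: black (331,209), red (368,212), brass (404,216), orange decoy (338,242). Brass disc is at (243,207) and black disc at (271,214).

Candidates:
- Brass: yellow knob in the bin at top (404,216). I reject the orange one on the bench at (338,242).
- Black: bin knob at (331,209). I reject the painted disc at (271,214).

```bash
cat > h.py <<'E'
from station import *
import cv2,numpy as np
def back(c,u,v,d):
    K=c["intrinsics"];q=np.array([(u-K[0,2])/K[0,0]*d,(v-K[1,2])/K[1,1]*d,d]);return np.asarray(c["R"]).T@(q-np.asarray(c["t"]))
def ray(c,u,v):
    R=np.asarray(c["R"]);o=-R.T@np.asarray(c["t"]);r=back(c,u,v,1.)-o;return o,r/np.linalg.norm(r)
def tri(rs):
    A=np.zeros((3,3));b=np.zeros(3)
    for o,r in rs:
        P=np.eye(3)-np.outer(r,r);A+=P;b+=P@o
    return np.linalg.solve(A,b)
def at_z(c,u,v,z):
    o,r=ray(c,u,v);return o+r*(z-o[2])/r[2]
E
python3 - <<'E'
from h import *
pts={"brass":((404,216),(352,334)),"red":((368,212),(356,296)),"black":((331,209),(359,262)),"orange":((338,242),(319,279)),"dbrass":((243,207),(360,210)),"dblack":((271,214),(353,229)),"spool":((209,192),(372,186))}
T=np.load("pics/top0.npz");S=np.load("pics/side0.npz")
ct,cs=calibration("top"),calibration("side")
for k,(a,b) in pts.items():
    print(k,back(ct,*a,T["d"][a[1],a[0]]).round(3),back(cs,*b,S["d"][b[1],b[0]]).round(3),tri([ray(ct,*a),ray(cs,*b)]).round(3),T["p"][a[1],a[0]])
for a in((319,171),(426,179),(316,216),(419,224),(231,187),(291,197),(284,234),(224,222)):print(a,back(ct,*a,T["d"][a[1],a[0]]).round(3))
A=cv2.resize(T["p"][150:260,220:440],None,fx=3.5,fy=3.5,interpolation=2)
B=cv2.resize(S["p"][190:380,300:430],None,fx=1,fy=1)
cv2.imwrite("pics/crop0.png",A[:,:,::-1])
c=calibration("wrist");print("wrist",(-np.array(c["R"]).T@c["t"]).round(3),np.array(c["R"]).round(2).tolist(),c["intrinsics"][0])
E
```

```text
brass [ 0.613 -0.22   0.061] [ 0.616 -0.232  0.063] [ 0.616 -0.221  0.05 ] [243 227 114]
red [ 0.624 -0.115  0.065] [ 0.627 -0.127  0.059] [ 0.627 -0.117  0.048] [246  47  41]
black [ 0.631 -0.008  0.065] [ 0.637 -0.02   0.059] [ 0.636 -0.008  0.047] [48 49 52]
orange [ 0.539 -0.03   0.029] [ 0.545 -0.046  0.029] [ 0.542 -0.03   0.013] [194 159 118]
dbrass [ 0.645  0.257 -0.002] [0.651 0.253 0.007] [0.648 0.256 0.004] [250 245 118]
dblack [0.623 0.171 0.005] [0.629 0.167 0.007] [0.627 0.172 0.003] [61 63 64]
spool [0.688 0.358 0.011] [0.687 0.323 0.041] [0.688 0.356 0.019] [125 122 110]
(319, 171) [0.731 0.028 0.121]
(426, 179) [ 0.71  -0.271  0.121]
(316, 216) [ 0.619  0.036 -0.003]
(419, 224) [ 0.598 -0.277 -0.008]
(231, 187) [0.705 0.294 0.002]
(291, 197) [ 0.677  0.112 -0.004]
(284, 234) [ 0.564  0.132 -0.006]
(224, 222) [ 0.599  0.314 -0.003]
wrist [0.216 0.643 0.385] [[-0.22, -0.97, 0.0], [-0.94, 0.22, 0.25], [-0.24, 0.05, -0.97]] [376.33145378   0.         316.18084454]
```

View pics/crop0.png

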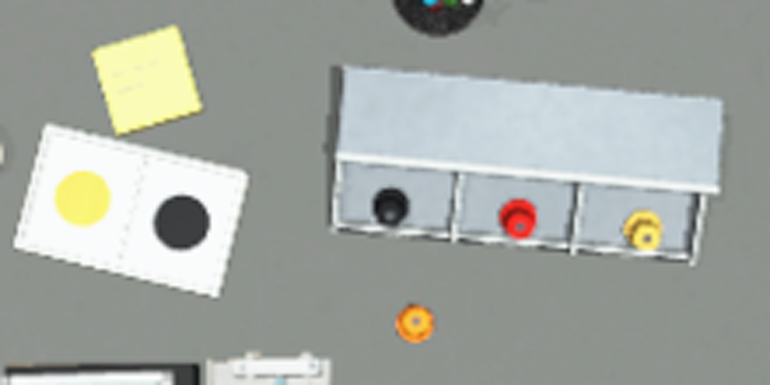

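The crop confirms both choices: brass-yellow knob in the right compartment (643,230), black in the left (390,207), red in the middle and staying put, orange on the bench as decoy. Next I move to a wrist view over the bin.

>>> servo_tool([
  {"dx": 0.035,"dy": -0.042,"dz": 0.008,"jaw": 1},
  {"dx": 0.035,"dy": -0.042,"dz": 0.008},
  {"dx": 0.035,"dy": -0.042,"dz": 0.008},
  {"dx": 0.035,"dy": -0.042,"dz": 0.008},
  {"dx": 0.035,"dy": -0.042,"dz": 0.008},
  {"dx": 0.035,"dy": -0.042,"dz": 0.008},
  {"dx": 0.035,"dy": -0.042,"dz": 0.008},
  {"dx": 0.035,"dy": -0.042,"dz": 0.008},
  {"dx": 0.04,"dy": -0.045,"dz": 0.008},
  {"dx": 0.04,"dy": -0.045,"dz": 0.008},
])

```text
$.moves[0]: bad value
```

>>> servo_tool([
  {"dx": 0.007,"dy": -0.045,"roll": 9},
  {"dx": 0.007,"dy": -0.045},
  {"dx": 0.007,"dy": -0.045},
  {"dx": 0.007,"dy": -0.045},
  {"dx": 0.007,"dy": -0.045},
  {"dx": 0.007,"dy": -0.045},
  {"dx": 0.007,"dy": -0.045},
  {"dx": 0.007,"dy": -0.045,"jaw": 0.5},
  {"dx": 0.007,"dy": -0.03,"jaw": 0.5},
  {"dx": 0,"dy": 0,"jaw": 0.5},
])

```text
$.moves[0]: bad value
```

```bash
python3 - <<'E'
from h import *
import pickle
c=calibration("wrist");p,d=grab_frame("wrist");s=get_state()
print(s["eef_pos"],s["ee_rot"],s["width"])
pickle.dump((c,p,d),open("pics/w1.pkl","wb"));cv2.imwrite("pics/w1.png",p[:,:,::-1])
E
```

```text
[0.15105353 0.65744825 0.18924235] [ 3.14031647e+00 -1.24132560e-04 -2.25883413e-01] 0.08742743096000848
```

View pics/w1.png

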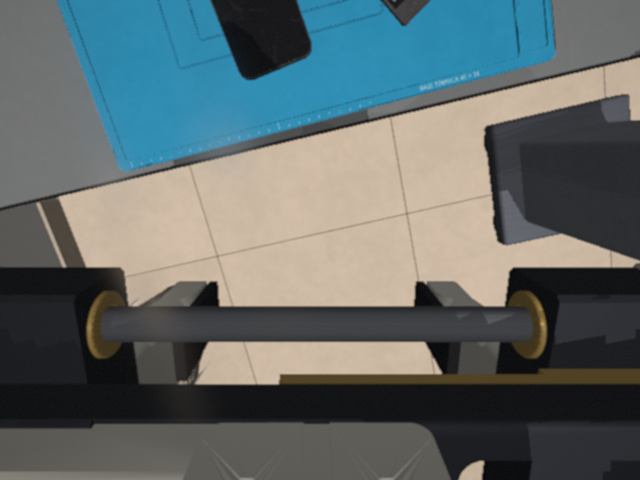

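The moves were refused, probably because every row needs all five fields. The picture only shows the blue mat and the floor from the start pose, with the fingers at rows 280–380.

>>> servo_tool([
  {"dx": 0.035,"dy": -0.042,"dz": 0.008,"roll": 0,"jaw": 1},
  {"dx": 0.035,"dy": -0.042,"dz": 0.008,"roll": 0,"jaw": 1},
  {"dx": 0.035,"dy": -0.042,"dz": 0.008,"roll": 0,"jaw": 1},
  {"dx": 0.035,"dy": -0.042,"dz": 0.008,"roll": 0,"jaw": 1},
  {"dx": 0.035,"dy": -0.042,"dz": 0.008,"roll": 0,"jaw": 1},
  {"dx": 0.035,"dy": -0.042,"dz": 0.008,"roll": 0,"jaw": 1},
  {"dx": 0.035,"dy": -0.042,"dz": 0.008,"roll": 0,"jaw": 1},
  {"dx": 0.035,"dy": -0.042,"dz": 0.008,"roll": 0,"jaw": 1},
  {"dx": 0.04,"dy": -0.045,"dz": 0.008,"roll": 0,"jaw": 1},
  {"dx": 0.04,"dy": -0.045,"dz": 0.008,"roll": 0,"jaw": 1},
])

```text
t: 1.4
eef_pos: [0.512, 0.2303, 0.2703]
ee_rot: [-3.141, -0.0, -0.225]
force: [0.4, 0.7, -0.7]
width: 0.0876
gripper_force: 0.0
```

```bash
python3 - <<'E'
from h import *
import pickle
c=calibration("wrist");p,d=grab_frame("wrist")
pickle.dump((c,p,d),open("pics/wt.pkl","wb"));cv2.imwrite("pics/wt.png",p[:,:,::-1])
E
```

>>> servo_tool([
  {"dx": 0.005,"dy": -0.045,"dz": 0,"roll": 9,"jaw": 1},
  {"dx": 0.005,"dy": -0.045,"dz": 0,"roll": 0,"jaw": 1},
  {"dx": 0.005,"dy": -0.045,"dz": 0,"roll": 0,"jaw": 1},
  {"dx": 0.005,"dy": -0.045,"dz": 0,"roll": 0,"jaw": 1},
  {"dx": 0.005,"dy": -0.045,"dz": 0,"roll": 0,"jaw": 0.5},
  {"dx": 0.005,"dy": -0.045,"dz": 0,"roll": 0,"jaw": 0.5},
  {"dx": 0.005,"dy": -0.045,"dz": 0,"roll": 0,"jaw": 0.5},
  {"dx": 0.005,"dy": -0.045,"dz": 0,"roll": 0,"jaw": 0.5},
  {"dx": 0.005,"dy": -0.03,"dz": 0,"roll": 0,"jaw": 0.5},
  {"dx": 0,"dy": 0,"dz": 0,"roll": 0,"jaw": 0.5},
])

```text
t: 2.7
eef_pos: [0.5559, -0.1599, 0.2692]
ee_rot: [3.141, 0.001, -0.072]
force: [0.2, 0.8, -0.4]
width: 0.044
gripper_force: 0.0
```

```bash
python3 - <<'E'
from h import *
import pickle
c=calibration("wrist");p,d=grab_frame("wrist");s=get_state()
print(s["eef_pos"],s["ee_rot"],s["width"])
pickle.dump((c,p,d),open("pics/w2.pkl","wb"));cv2.imwrite("pics/w2.png",p[:,:,::-1])
q=pickle.load(open("pics/wt.pkl","rb"))[1]
o=np.vstack([p[:300],q[:300]]);cv2.imwrite("pics/w2t.png",o[:,:,::-1])
E
```

```text
[ 0.55580997 -0.15892651  0.26935504] [-3.14153403e+00  1.10589695e-03 -7.07348799e-02] 0.04375027458749949
```

View pics/w2t.png

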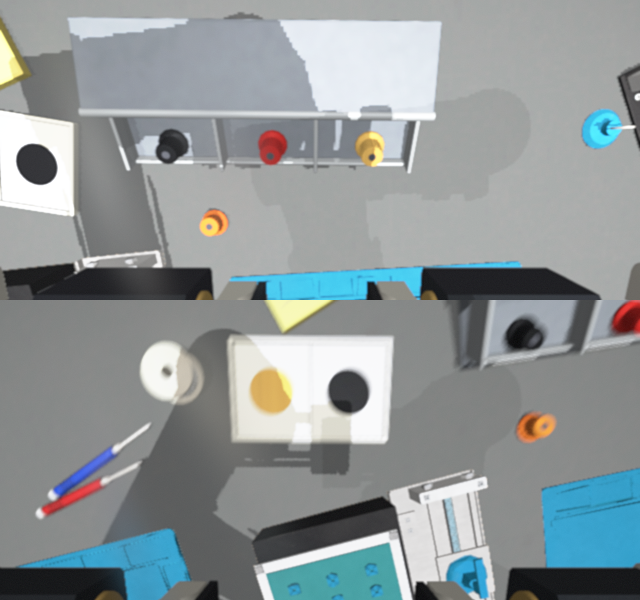

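The wrist view shows black at (170,147), red at (271,148) and brass at (371,150), each with its top leaning toward the viewer. The hood edge is at row ~115 and the lip at ~165. In the tray view below, the brass disc is at (271,390-300) and the black disc at (348,391-300).

```bash
cat >> h.py <<'E'
def cloud(c,d,m):
    v,u=np.nonzero(m&(d>0));K=c["intrinsics"];z=d[v,u]
    q=np.c_[(u-K[0,2])/K[0,0]*z,(v-K[1,2])/K[1,1]*z,z]
    return (q-np.asarray(c["t"]))@np.asarray(c["R"]),u,v
def box(sh,u0,u1,v0,v1):
    m=np.zeros(sh,bool);m[v0:v1,u0:u1]=1;return m
def knobmask(p,name,b):
    h=cv2.cvtColor(p,cv2.COLOR_RGB2HSV).astype(int);H,S,V=h[...,0],h[...,1],h[...,2]
    m={"brass":(H>12)&(H<32)&(S>90),"red":((H<8)|(H>172))&(S>120),"black":(V<75)}[name]
    return m&box(m.shape,*b)
E
cat > m.py <<'E'
from h import *
import pickle
c,p,d=pickle.load(open("pics/w2.pkl","rb"))
yaw=-0.07
# hood edge line & lip
P,u,v=cloud(c,d,box(d.shape,85,435,20,110));P=P[P[:,2]>.11];print("hood z",np.median(P[:,2]))
for u0 in (100,180,260,340,420):
    col=[back(c,u0,vv,d[vv,u0]) for vv in range(90,130)]
    e=[q for q in col if q[2]>.112][-1];print("hood front",e.round(4))
for u0 in (150,200,250,290,340,400):
    print("lip?",[back(c,u0,vv,d[vv,u0]).round(3).tolist() for vv in range(156,172,3)])
a=np.array([-np.sin(.4363)*np.cos(yaw),-np.sin(.4363)*np.sin(yaw),np.cos(.4363)])
for n,b in {"brass":(345,395,125,172),"red":(250,295,122,170),"black":(145,195,120,170)}.items():
    m=knobmask(p,n,b);P,u,v=cloud(c,d,m);h=P@a
    hm=np.percentile(h,98);t=abs(h-hm)<.003
    print(n,len(P),"h",np.percentile(h,[2,98]).round(4),"top",P[t].mean(0).round(4),"px",u[t].mean().round(1),v[t].mean().round(1),"zmax",P[:,2].max().round(4))
c,p,d=pickle.load(open("pics/wt.pkl","rb"))
m=knobmask(p,"brass",(245,300,60,120));P,u,v=cloud(c,d,m);print("discbrass",np.median(P,0).round(4),(P.max(0)+P.min(0))/2,len(P))
m=knobmask(p,"black",(320,375,65,115));P,u,v=cloud(c,d,m);print("discblack",np.median(P,0).round(4),(P.max(0)+P.min(0))/2,len(P))
m=knobmask(p,"black",(500,545,15,52));P,u,v=cloud(c,d,m);h=P@a;t=abs(h-np.percentile(h,98))<.003;print("black from wt",P[t].mean(0).round(4))
for q in((234,40),(390,40),(385,140)):print("tray corner",at_z(c,*q,.012).round(4))
E
python3 m.py
```

```text
hood z 0.12495378021505638
hood front [ 0.6224 -0.1649  0.4648]
hood front [ 0.6224 -0.1649  0.4648]
hood front [ 0.6504 -0.1186  0.1238]
hood front [ 0.6447 -0.1873  0.1236]
hood front [ 0.6389 -0.2562  0.1232]
lip? [[0.627, 0.021, 0.032], [0.623, 0.019, 0.039], [0.62, 0.019, 0.039], [0.617, 0.036, 0.002], [0.613, 0.037, 0.002], [0.609, 0.038, 0.001]]
lip? [[0.623, -0.035, 0.031], [0.619, -0.035, 0.036], [0.616, -0.036, 0.039], [0.612, -0.024, 0.0], [0.609, -0.023, 0.001], [0.605, -0.023, 0.0]]
lip? [[0.619, -0.09, 0.031], [0.615, -0.091, 0.035], [0.612, -0.091, 0.04], [0.608, -0.084, 0.001], [0.604, -0.084, 0.001], [0.601, -0.083, 0.001]]
lip? [[0.615, -0.135, 0.031], [0.612, -0.135, 0.035], [0.609, -0.135, 0.039], [0.604, -0.132, 0.001], [0.601, -0.132, 0.002], [0.597, -0.132, 0.002]]
lip? [[0.611, -0.191, 0.032], [0.608, -0.191, 0.034], [0.605, -0.19, 0.038], [0.6, -0.192, 0.001], [0.596, -0.192, 0.0], [0.593, -0.192, 0.0]]
lip? [[0.606, -0.258, 0.033], [0.603, -0.258, 0.032], [0.6, -0.257, 0.038], [0.597, -0.257, 0.038], [0.591, -0.265, 0.001], [0.588, -0.264, 0.002]]
brass 723 h [-0.2311 -0.203 ] top [ 0.6101 -0.2217  0.0657] px 371.7 155.7 zmax 0.0711
red 690 h [-0.2307 -0.2034] top [ 0.6191 -0.1175  0.0659] px 270.3 154.2 zmax 0.0712
black 668 h [-0.2308 -0.2041] top [ 0.6284 -0.0114  0.066 ] px 166.8 152.6 zmax 0.0716
discbrass [0.6497 0.2517 0.0073] [0.64965974 0.25184511 0.00738629] 1379
discblack [0.6293 0.1658 0.0074] [0.62920607 0.16564163 0.00734133] 1179
black from wt [ 0.6288 -0.0083  0.0665]
tray corner [0.7084 0.277  0.012 ]
tray corner [0.6702 0.1108 0.012 ]
tray corner [0.5677 0.1351 0.012 ]
```

>>> servo_tool([
  {"dx": 0.012,"dy": -0.016,"dz": -0.03,"roll": 0,"jaw": 0.5},
  {"dx": 0.012,"dy": -0.016,"dz": -0.03,"roll": 0,"jaw": 0.5},
  {"dx": 0.012,"dy": -0.016,"dz": -0.03,"roll": 0,"jaw": 0.5},
  {"dx": 0.011,"dy": -0.015,"dz": -0.03,"roll": 0,"jaw": 0.5},
  {"dx": 0,"dy": 0,"dz": -0.025,"roll": 0,"jaw": 0.5},
  {"dx": 0,"dy": 0,"dz": -0.025,"roll": 0,"jaw": 0.5},
  {"dx": 0,"dy": 0,"dz": -0.02,"roll": 0,"jaw": 0.5},
  {"dx": 0,"dy": 0,"dz": -0.01,"roll": 0,"jaw": 0.5},
  {"dx": 0,"dy": 0,"dz": 0,"roll": 0,"jaw": 0.5},
  {"dx": 0,"dy": 0,"dz": 0,"roll": 0,"jaw": 0.5},
], newtons=15)

```text
t: 4.0
eef_pos: [0.6038, -0.221, 0.071]
ee_rot: [3.141, -0.001, -0.068]
force: [-0.9, -0.0, -0.1]
width: 0.0437
gripper_force: 0.0
```

>>> servo_tool([
  {"dx": 0,"dy": 0,"dz": -0.006,"roll": 0,"jaw": 0.5},
  {"dx": 0,"dy": 0,"dz": -0.005,"roll": 0,"jaw": 0.5},
  {"dx": 0,"dy": 0,"dz": 0,"roll": 0,"jaw": 0.5},
  {"dx": 0,"dy": 0,"dz": 0,"roll": 0,"jaw": 0.1},
  {"dx": 0,"dy": 0,"dz": 0,"roll": 0,"jaw": 0.1},
  {"dx": 0,"dy": 0,"dz": 0,"roll": 0,"jaw": 0.1},
  {"dx": 0,"dy": 0,"dz": 0,"roll": 0,"jaw": 0.1},
  {"dx": 0,"dy": 0,"dz": 0,"roll": 0,"jaw": 0.1},
  {"dx": 0,"dy": 0,"dz": 0,"roll": 0,"jaw": 0.1},
  {"dx": 0,"dy": 0,"dz": 0,"roll": 0,"jaw": 0.1},
])

```text
t: 5.25
eef_pos: [0.6031, -0.2212, 0.0589]
ee_rot: [-3.142, 0.0, -0.069]
force: [-0.3, 0.4, 0.3]
width: 0.0088
gripper_force: 0.0
```

```bash
python3 - <<'E'
from h import *
import pickle
c=calibration("wrist");p,d=grab_frame("wrist");pickle.dump((c,p,d),open("pics/w3.pkl","wb"))
q,e=grab_frame("side");
a=cv2.resize(p,(400,300));b=cv2.resize(q[220:385,310:430],(218,300))
cv2.imwrite("pics/w3.png",np.hstack([a,b])[:,:,::-1])
E
```

```text
(no output)
```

View pics/w3.png

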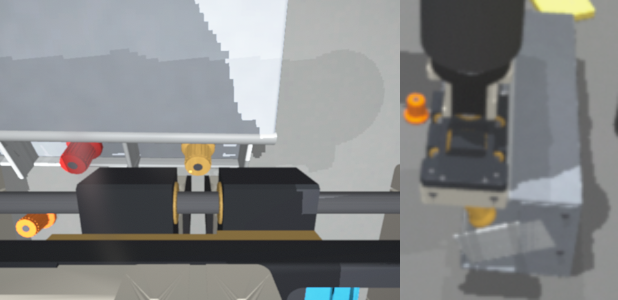

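The left half is the wrist view. The brass knob at (197,155) still stands behind (+x of) the closed fingertips, so they closed in front of its neck. I'll re-measure it.

```bash
python3 - <<'E'
from h import *
import pickle
c,p,d=pickle.load(open("pics/w3.pkl","rb"))
yaw=-.07;a=np.array([-np.sin(.4363)*np.cos(yaw),-np.sin(.4363)*np.sin(yaw),np.cos(.4363)])
m=knobmask(p,"brass",(285,345,215,290));P,u,v=cloud(c,d,m);h=P@a
print(len(P),P.min(0),P.max(0),np.percentile(h,[2,98]))
t=h>np.percentile(h,98)-.003
print("top",P[t].mean(0),P[t].min(0),P[t].max(0))
for vv in range(225,285,4):
    w=np.nonzero(m[vv])[0]
    if len(w):
        k=(w[0]+w[-1])//2;print(vv,w[0],w[-1],back(c,k,vv,d[vv,k]).round(4))
print(get_state()["eef_pos"])
E
```

```text
2020 [ 0.59964941 -0.23810871  0.0399348 ] [ 0.62684377 -0.20755786  0.07106556] [-0.22851959 -0.20322548]
top [ 0.61050774 -0.22209028  0.06592164] [ 0.59964941 -0.2324501   0.06032229] [ 0.61968947 -0.21149064  0.07106556]
233 290 343 [ 0.6256 -0.2229  0.0583]
237 291 342 [ 0.624  -0.2228  0.061 ]
241 291 342 [ 0.6224 -0.2227  0.0631]
245 293 340 [ 0.6213 -0.2226  0.0674]
249 296 337 [ 0.6195 -0.2225  0.0688]
253 296 337 [ 0.6178 -0.2223  0.0701]
257 296 337 [ 0.6151 -0.2222  0.0682]
261 295 337 [ 0.6127 -0.222   0.0673]
265 297 336 [ 0.6102 -0.2218  0.0664]
269 297 336 [ 0.6075 -0.2216  0.0645]
273 300 333 [ 0.6049 -0.2214  0.0634]
277 304 329 [ 0.6019 -0.2212  0.0615]
[ 0.60310416 -0.22113963  0.05894595]
```

>>> servo_tool([
  {"dx": 0,"dy": 0,"dz": 0,"roll": 0,"jaw": 0.5},
  {"dx": 0,"dy": 0,"dz": 0,"roll": -0.8,"jaw": 0.5},
  {"dx": 0,"dy": -0.001,"dz": 0.01,"roll": 0,"jaw": 0.5},
  {"dx": 0,"dy": 0,"dz": 0.006,"roll": 0,"jaw": 0.5},
  {"dx": 0.005,"dy": 0,"dz": 0,"roll": 0,"jaw": 0.5},
  {"dx": 0.005,"dy": 0,"dz": 0,"roll": 0,"jaw": 0.5},
  {"dx": 0,"dy": 0,"dz": -0.006,"roll": 0,"jaw": 0.5},
  {"dx": 0,"dy": 0,"dz": -0.005,"roll": 0,"jaw": 0.5},
  {"dx": 0,"dy": 0,"dz": -0.002,"roll": 0,"jaw": 0.5},
  {"dx": 0,"dy": 0,"dz": 0,"roll": 0,"jaw": 0.5},
])

```text
t: 6.6
eef_pos: [0.6129, -0.2222, 0.0616]
ee_rot: [3.142, 0.001, -0.083]
force: [-0.3, -0.6, 0.5]
width: 0.0438
gripper_force: 0.0
```

>>> servo_tool([
  {"dx": 0,"dy": 0,"dz": 0,"roll": 0,"jaw": 0.5},
  {"dx": 0,"dy": 0,"dz": 0,"roll": 0,"jaw": 0.1},
  {"dx": 0,"dy": 0,"dz": 0,"roll": 0,"jaw": 0.1},
  {"dx": 0,"dy": 0,"dz": 0,"roll": 0,"jaw": 0.1},
  {"dx": 0,"dy": 0,"dz": 0,"roll": 0,"jaw": 0.1},
  {"dx": 0,"dy": 0,"dz": 0,"roll": 0,"jaw": 0.1},
  {"dx": 0,"dy": 0,"dz": 0,"roll": 0,"jaw": 0.1},
  {"dx": 0,"dy": 0,"dz": 0,"roll": 0,"jaw": 0.1},
  {"dx": 0,"dy": 0,"dz": 0,"roll": 0,"jaw": 0.1},
  {"dx": 0,"dy": 0,"dz": 0,"roll": 0,"jaw": 0.1},
])

```text
t: 7.85
eef_pos: [0.6131, -0.2222, 0.0619]
ee_rot: [3.142, 0.0, -0.083]
force: [-0.5, -0.1, 0.1]
width: 0.0086
gripper_force: 0.0
```

>>> servo_tool([
  {"dx": 0,"dy": 0,"dz": 0,"roll": 0,"jaw": 0.5},
  {"dx": 0,"dy": 0,"dz": 0.008,"roll": 0,"jaw": 0.5},
  {"dx": -0.005,"dy": 0,"dz": 0.006,"roll": 0,"jaw": 0.5},
  {"dx": -0.006,"dy": 0,"dz": 0,"roll": 0,"jaw": 0.5},
  {"dx": -0.005,"dy": 0,"dz": 0,"roll": 0,"jaw": 0.5},
  {"dx": 0,"dy": 0,"dz": -0.01,"roll": 0,"jaw": 0.5},
  {"dx": 0,"dy": 0,"dz": -0.01,"roll": 0,"jaw": 0.5},
  {"dx": 0,"dy": 0,"dz": -0.006,"roll": 0,"jaw": 0.5},
  {"dx": 0.002,"dy": 0,"dz": 0,"roll": 0,"jaw": 0.5},
  {"dx": 0.002,"dy": 0,"dz": 0,"roll": 0,"jaw": 0.5},
])

```text
t: 9.1
eef_pos: [0.6015, -0.2222, 0.05]
ee_rot: [3.141, -0.0, -0.083]
force: [0.5, 0.2, 0.5]
width: 0.0438
gripper_force: 0.0
```

>>> servo_tool([
  {"dx": 0.001,"dy": 0,"dz": 0,"roll": 0,"jaw": 0.5},
  {"dx": 0,"dy": 0,"dz": 0,"roll": 0,"jaw": 0.1},
  {"dx": 0,"dy": 0,"dz": 0,"roll": 0,"jaw": 0.1},
  {"dx": 0,"dy": 0,"dz": 0,"roll": 0,"jaw": 0.1},
  {"dx": 0,"dy": 0,"dz": 0,"roll": 0,"jaw": 0.1},
  {"dx": 0,"dy": 0,"dz": 0,"roll": 0,"jaw": 0.1},
  {"dx": 0,"dy": 0,"dz": 0,"roll": 0,"jaw": 0.1},
  {"dx": 0,"dy": 0,"dz": 0,"roll": 0,"jaw": 0.1},
  {"dx": 0,"dy": 0,"dz": 0,"roll": 0,"jaw": 0.1},
  {"dx": 0,"dy": 0,"dz": 0,"roll": 0,"jaw": 0.1},
])

```text
t: 10.35
eef_pos: [0.6021, -0.2221, 0.05]
ee_rot: [3.142, 0.0, -0.083]
force: [-0.1, -0.0, -0.2]
width: 0.0089
gripper_force: 0.0
```

```bash
python3 - <<'E'
from h import *
import pickle
c=calibration("wrist");p,d=grab_frame("wrist");pickle.dump((c,p,d),open("pics/w4.pkl","wb"))
cv2.imwrite("pics/w4.png",cv2.resize(p[180:420,170:470],(800,600))[:,:,::-1])
yaw=-.083;a=np.array([-np.sin(.4363)*np.cos(yaw),-np.sin(.4363)*np.sin(yaw),np.cos(.4363)])
m=knobmask(p,"brass",(285,345,200,290));P,u,v=cloud(c,d,m);h=P@a;t=h>np.percentile(h,98)-.003
print("top",P[t].mean(0),P[t].min(0),P[t].max(0))
# project tool frame points
K=c["intrinsics"]
def pj(X):
    q=c["R"]@np.array(X)+c["t"];return (K@q/q[2])[:2].round(1)
e=get_state()["eef_pos"];print(e,"tcp px",pj(e),"pads",pj(e+[.0095,.0,0]),pj(e+[-.0095,0,0]))
E
```

```text
top [ 0.61065332 -0.22216587  0.06633806] [ 0.59979291 -0.2331498   0.05981325] [ 0.61971775 -0.21143317  0.09104092]
[ 0.60215445 -0.22217149  0.04998155] tcp px [315.7 273.4] pads [314.3 256.8] [317.2 289.6]
```

View pics/w4.png

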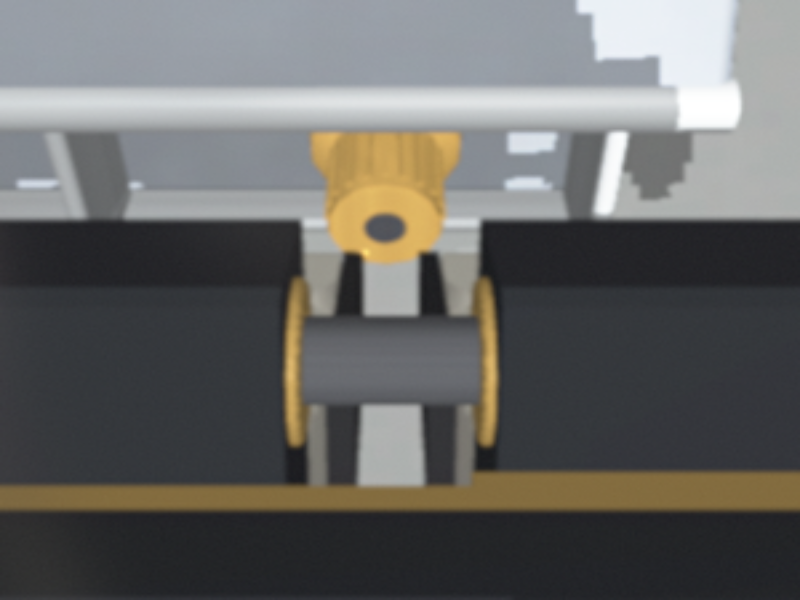

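The knob hasn't moved. The dark pads end in front of (-x of) the knob's front rim at crop (390,260). I'll measure the fingers from the depth image.

```bash
python3 - <<'E'
from h import *
import pickle
c,p,d=pickle.load(open("pics/w4.pkl","rb"))
e=get_state()["eef_pos"]
for u in(301,315,331):
  for v in range(272,374,8):
    X=back(c,u,v,d[v,u]);print(u,v,p[v,u],(X-e).round(4))
# gripper body underside/rear edge
for u in(230,400):
  for v in range(262,300,5):print("body",u,v,p[v,u],(back(c,u,v,d[v,u])-e).round(4))
E
```

```text
301 272 [219 177  98] [0.0064 0.0069 0.0149]
301 280 [158 128  73] [0.0016 0.0074 0.0133]
301 288 [35 36 37] [0.01   0.0053 0.0471]
301 296 [34 35 35] [0.0099 0.005  0.0557]
301 304 [33 34 36] [0.0097 0.0047 0.0632]
301 312 [87 89 92] [0.0316 0.0005 0.119 ]
301 320 [102 103 108] [0.0309 0.0005 0.1215]
301 328 [106 109 113] [0.0287 0.0007 0.1208]
301 336 [ 98  99 104] [0.027  0.0009 0.1212]
301 344 [53 54 56] [0.0045 0.0044 0.084 ]
301 352 [52 52 56] [0.0014 0.0047 0.0837]
301 360 [51 51 54] [-0.001   0.0049  0.0847]
301 368 [51 50 54] [-0.0048  0.0053  0.0833]
315 272 [83 83 89] [ 0.006  -0.0001  0.0155]
315 280 [219 175  96] [0.0005 0.0003 0.0119]
315 288 [176 178 178] [-0.0273  0.0028 -0.0493]
315 296 [176 178 176] [-0.0332  0.0033 -0.0494]
315 304 [178 179 179] [-0.0391  0.0038 -0.0492]
315 312 [87 89 92] [ 0.031  -0.0025  0.1183]
315 320 [102 103 108] [ 0.0297 -0.0024  0.1196]
315 328 [105 107 112] [ 0.0287 -0.0023  0.1214]
315 336 [ 98  99 105] [ 0.0269 -0.0022  0.1215]
315 344 [177 178 177] [-0.0699  0.0064 -0.0491]
315 352 [177 179 177] [-0.0763  0.007  -0.049 ]
315 360 [176 1
[... 772 characters left out ...]
0176 0.1081]
body 230 272 [38 38 42] [0.0402 0.0165 0.1129]
body 230 277 [38 38 42] [0.04   0.0158 0.116 ]
body 230 282 [40 40 43] [0.0398 0.0152 0.1189]
body 230 287 [37 37 40] [0.0399 0.0144 0.1222]
body 230 292 [35 35 39] [0.0398 0.0138 0.125 ]
body 230 297 [50 54 58] [0.0394 0.0135 0.1267]
body 400 262 [200 204 205] [-0.0137 -0.0566 -0.0505]
body 400 267 [127 130 129] [ 0.0364 -0.0238  0.1079]
body 400 272 [36 36 41] [ 0.0368 -0.0228  0.1126]
body 400 277 [35 35 39] [ 0.0369 -0.022   0.1163]
body 400 282 [38 37 41] [ 0.0366 -0.0215  0.1185]
body 400 287 [36 34 39] [ 0.0367 -0.0209  0.1215]
body 400 292 [34 36 38] [ 0.0366 -0.0203  0.1242]
body 400 297 [51 54 58] [ 0.0365 -0.0199  0.1263]
```

Important finding: the finger ends and the gripper body both sit about 42 mm higher than the reported TCP suggests. I'll pin this down exactly.

```bash
python3 - <<'E'
from h import *
import pickle
c,p,d=pickle.load(open("pics/w4.pkl","rb"))
e=get_state()["eef_pos"]
for u in(331,334,337):
  for v in range(276,292):
    X=back(c,u,v,d[v,u]);print(u,v,p[v,u],(X-e).round(4))
# same in the earlier, wide-open pictures
for f in("w2","w3"):
    c,p,d=pickle.load(open(f"pics/{f}.pkl","rb"))
    R=np.array(c["R"]);print(f,"cam",(-R.T@c["t"]).round(4))
    P,u,v=cloud(c,d,box(d.shape,250,390,265,400)&(p.max(2)<70));print("dark pts z min",np.percentile(P[:,2],[1,5,50]).round(4))
s=get_state();print(s["q"].round(4).tolist(),s["eef_pos"])
c=calibration("wrist");R=np.array(c["R"]);print("cam now",(-R.T@c["t"]).round(4),R.round(3).tolist())
q,e2=grab_frame("side");cs=calibration("side")
def pj(X):
    k=cs["R"]@np.array(X)+cs["t"];return (cs["intrinsics"]@k/k[2])[:2].round(1)
for h in(0,.042,.066,.108):print(h,pj(e+[0,0,h]))
cv2.imwrite("pics/s4.png",cv2.resize(q[240:400,280:440],(600,600),interpolation=2)[:,:,::-1])
E
```

```text
331 276 [220 177  98] [ 0.0026 -0.008   0.0136]
331 277 [216 177 109] [ 0.0022 -0.008   0.014 ]
331 278 [207 177 127] [ 0.0017 -0.008   0.0144]
331 279 [185 166 135] [ 0.0004 -0.0079  0.012 ]
331 280 [139 129 114] [-0.0223 -0.0086 -0.0493]
331 281 [78 75 70] [ 0.009  -0.0076  0.0386]
331 282 [37 36 38] [ 0.0085 -0.0075  0.0387]
331 283 [29 29 32] [ 0.009  -0.0075  0.0411]
331 284 [32 32 33] [ 0.0091 -0.0074  0.0427]
331 285 [32 33 35] [ 0.009  -0.0074  0.0436]
331 286 [32 32 34] [ 0.0094 -0.0073  0.0459]
331 287 [30 29 33] [ 0.0089 -0.0073  0.0459]
331 288 [29 30 31] [ 0.0093 -0.0072  0.0479]
331 289 [31 31 31] [ 0.0091 -0.0072  0.0486]
331 290 [32 31 33] [ 0.0091 -0.0071  0.0496]
331 291 [31 32 35] [ 0.009  -0.0071  0.0507]
334 276 [182 177 165] [-0.0195 -0.0109 -0.0488]
334 277 [175 178 174] [-0.0204 -0.0109 -0.0494]
334 278 [175 179 178] [-0.021  -0.0108 -0.0491]
334 279 [167 172 172] [-0.0213 -0.0107 -0.0479]
334 280 [148 151 151] [-0.0226 -0.0107 -0.0496]
334 281 [123 126 124] [ 0.0089 -0.0089  0.0386]
334 282 [102 103 102] [ 0.0088 -0.0088  0.0397]
334 283 [87 87 86] [ 0.0094 -
[... 853 characters left out ...]
8]
337 286 [152 150 141] [ 0.0104 -0.0097  0.0491]
337 287 [152 150 141] [ 0.0103 -0.0097  0.0499]
337 288 [150 147 139] [ 0.0105 -0.0096  0.0516]
337 289 [147 145 137] [ 0.0102 -0.0096  0.0521]
337 290 [144 142 134] [ 0.0102 -0.0095  0.0529]
337 291 [139 136 129] [ 0.0104 -0.0094  0.0546]
w2 cam [ 0.6224 -0.1649  0.4648]
dark pts z min [0.3121 0.3182 0.4063]
w3 cam [ 0.6695 -0.2259  0.2547]
dark pts z min [0.1076 0.142  0.1859]
[-0.05, 0.4205, -0.2372, -0.0, -0.9131, 1.5381] [ 0.60215445 -0.22217149  0.04998155]
cam now [ 0.6684 -0.2279  0.2457] [[-0.083, -0.997, 0.0], [-0.965, 0.081, 0.249], [-0.248, 0.02, -0.969]]
0 [344.8 334.4]
0.042 [345.1 320.4]
0.066 [345.3 312. ]
0.108 [345.8 296.5]
```

View pics/s4.png

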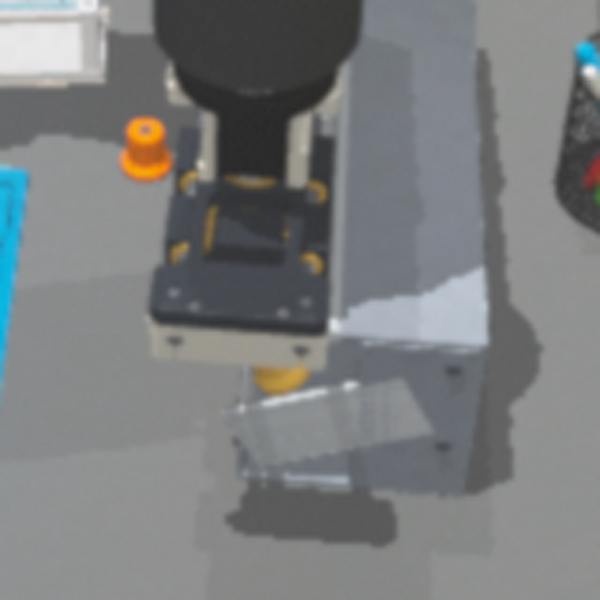

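Right fingertip bottom is 38.5 mm above the reported TCP and the body 108 mm above it (66 by the text), so reported z is about 40 mm low. The brass knob is visible at crop (280,378), with the gripper body above it. I'll descend by camera-referenced heights.

>>> servo_tool([
  {"dx": 0,"dy": 0,"dz": 0,"roll": 0,"jaw": 0.5},
  {"dx": 0.002,"dy": 0,"dz": 0,"roll": 0,"jaw": 0.5},
  {"dx": 0.002,"dy": 0,"dz": 0,"roll": 0,"jaw": 0.5},
  {"dx": 0.003,"dy": 0,"dz": -0.006,"roll": 0,"jaw": 0.5},
  {"dx": 0,"dy": 0,"dz": -0.006,"roll": 0,"jaw": 0.5},
  {"dx": 0,"dy": 0,"dz": -0.006,"roll": 0,"jaw": 0.5},
  {"dx": 0,"dy": 0,"dz": -0.005,"roll": 0,"jaw": 0.5},
  {"dx": 0,"dy": 0,"dz": -0.004,"roll": 0,"jaw": 0.5},
  {"dx": 0,"dy": 0,"dz": -0.003,"roll": 0,"jaw": 0.5},
  {"dx": 0,"dy": 0,"dz": 0,"roll": 0,"jaw": 0.5},
])

```text
t: 11.7
eef_pos: [0.6095, -0.2223, 0.0219]
ee_rot: [3.141, -0.002, -0.082]
force: [-5.5, 1.0, 13.5]
width: 0.0439
gripper_force: 0.0
```

>>> servo_tool([
  {"dx": 0,"dy": 0,"dz": 0,"roll": 0,"jaw": 0.5},
  {"dx": 0,"dy": 0,"dz": 0,"roll": 0,"jaw": 0.15},
  {"dx": 0,"dy": 0,"dz": 0,"roll": 0,"jaw": 0.15},
  {"dx": 0,"dy": 0,"dz": 0,"roll": 0,"jaw": 0.15},
  {"dx": 0,"dy": 0,"dz": 0,"roll": 0,"jaw": 0.15},
  {"dx": 0,"dy": 0,"dz": 0,"roll": 0,"jaw": 0.15},
  {"dx": 0,"dy": 0,"dz": 0,"roll": 0,"jaw": 0.15},
  {"dx": 0,"dy": 0,"dz": 0,"roll": 0,"jaw": 0.15},
  {"dx": 0,"dy": 0,"dz": 0,"roll": 0,"jaw": 0.15},
  {"dx": 0,"dy": 0,"dz": 0,"roll": 0,"jaw": 0.15},
])

```text
t: 12.95
eef_pos: [0.6095, -0.2223, 0.0219]
ee_rot: [3.141, -0.002, -0.082]
force: [-6.4, 1.4, 13.7]
width: 0.0203
gripper_force: 15.0
```

>>> servo_tool([
  {"dx": 0,"dy": 0,"dz": 0.003,"roll": 0,"jaw": 0.15},
  {"dx": -0.002,"dy": 0,"dz": 0.005,"roll": 0,"jaw": 0.15},
  {"dx": -0.004,"dy": 0,"dz": 0.009,"roll": 0,"jaw": 0.15},
  {"dx": -0.004,"dy": 0,"dz": 0.009,"roll": 0,"jaw": 0.15},
  {"dx": -0.005,"dy": 0,"dz": 0.012,"roll": 0,"jaw": 0.15},
  {"dx": -0.01,"dy": 0,"dz": 0.02,"roll": 0,"jaw": 0.15},
  {"dx": -0.01,"dy": 0,"dz": 0.03,"roll": 0,"jaw": 0.15},
  {"dx": 0,"dy": 0.01,"dz": 0.03,"roll": 0,"jaw": 0.15},
  {"dx": 0,"dy": 0.02,"dz": 0.02,"roll": 0,"jaw": 0.15},
  {"dx": 0,"dy": 0.03,"dz": 0,"roll": 0,"jaw": 0.15},
], newtons=20)

```text
t: 14.2
eef_pos: [0.5749, -0.1623, 0.1615]
ee_rot: [-3.142, -0.005, -0.084]
force: [0.6, 0.6, -1.0]
width: 0.0198
gripper_force: 20.0
```

>>> servo_tool([
  {"dx": 0,"dy": 0.045,"dz": 0,"roll": 0,"jaw": 0.15},
  {"dx": 0,"dy": 0.045,"dz": 0,"roll": 0,"jaw": 0.15},
  {"dx": 0,"dy": 0.045,"dz": 0,"roll": 0,"jaw": 0.15},
  {"dx": 0,"dy": 0.045,"dz": 0,"roll": 0,"jaw": 0.15},
  {"dx": 0,"dy": 0.045,"dz": 0,"roll": 0,"jaw": 0.15},
  {"dx": 0,"dy": 0.045,"dz": 0,"roll": 0,"jaw": 0.15},
  {"dx": 0,"dy": 0.045,"dz": 0,"roll": 0,"jaw": 0.15},
  {"dx": 0,"dy": 0.045,"dz": 0,"roll": 0,"jaw": 0.15},
  {"dx": 0,"dy": 0.02,"dz": 0,"roll": -8,"jaw": 0.15},
  {"dx": 0,"dy": 0,"dz": 0,"roll": 0,"jaw": 0.15},
])

```text
t: 15.45
eef_pos: [0.5737, 0.219, 0.159]
ee_rot: [-3.141, -0.001, -0.221]
force: [0.7, 0.5, -0.7]
width: 0.0199
gripper_force: 20.0
```

```bash
python3 - <<'E'
from h import *
import pickle
c=calibration("wrist");p,d=grab_frame("wrist");s=get_state();print(s["eef_pos"],s["ee_rot"],s["width"],abs(s["qd"]).max())
pickle.dump((c,p,d),open("pics/w5.pkl","wb"));cv2.imwrite("pics/w5.png",p[:,:,::-1])
q,_=grab_frame("side");c2=calibration("side")
h=cv2.cvtColor(p,cv2.COLOR_RGB2HSV).astype(int)
for n,m in(("brass",(h[...,0]>12)&(h[...,0]<32)&(h[...,1]>90)),("black",h[...,2]<75)):
    N,L,st,ct=cv2.connectedComponentsWithStats(m.astype(np.uint8))
    for i in range(1,N):
        if st[i,4]>300:
            P,u,v=cloud(c,d,L==i);print(n,st[i].tolist(),"ctr",((P.min(0)+P.max(0))/2).round(4),P.min(0).round(3),P.max(0).round(3))
E
```

```text
[0.5737461  0.21806189 0.15885144] [-3.14114836e+00 -3.95058930e-04 -2.19364531e-01] 0.01981798084763587 0.023438470091997777
brass [233, 0, 122, 79, 728] ctr [0.7365 0.1992 0.0081] [ 0.703  0.153 -0.001] [0.77  0.245 0.017]
brass [234, 123, 54, 56, 2388] ctr [0.6474 0.2535 0.0072] [0.623 0.229 0.005] [0.672 0.278 0.01 ]
brass [592, 186, 31, 26, 500] ctr [ 0.5368 -0.044   0.0166] [ 0.521 -0.067  0.   ] [ 0.553 -0.021  0.033]
brass [285, 238, 64, 69, 3528] ctr [0.5887 0.2164 0.2266] [0.572 0.201 0.176] [0.606 0.232 0.277]
brass [248, 290, 15, 70, 638] ctr [0.6029 0.2259 0.278 ] [0.594 0.223 0.27 ] [0.612 0.228 0.286]
brass [370, 290, 15, 69, 644] ctr [0.5961 0.1993 0.2766] [0.587 0.197 0.268] [0.606 0.201 0.286]
brass [105, 368, 439, 17, 5502] ctr [0.5945 0.2137 0.2837] [0.582 0.171 0.27 ] [0.607 0.257 0.297]
black [491, 0, 115, 130, 6639] ctr [0.6688 0.0148 0.0615] [ 0.616 -0.012 -0.002] [0.722 0.042 0.125]
black [563, 65, 62, 48, 1957] ctr [ 0.6349 -0.0087  0.051 ] [ 0.617 -0.024  0.031] [0.653 0.006 0.071]
black [333, 124, 52, 56, 2264] ctr [0.627  0.1681 0.0074] [0.603 0.145 0.005] [0.651 0.191 0.01 ]
black [0, 267, 640, 114, 45311] ctr [0.542  0.2975 0.1447] [ 0.463  0.134 -0.001] [0.621 0.461 0.29 ]
black [0, 381, 640, 99, 36315] ctr [0.3592 0.1051 0.1047] [ 0.107 -0.087 -0.104] [0.611 0.297 0.313]
```

View pics/w5.png

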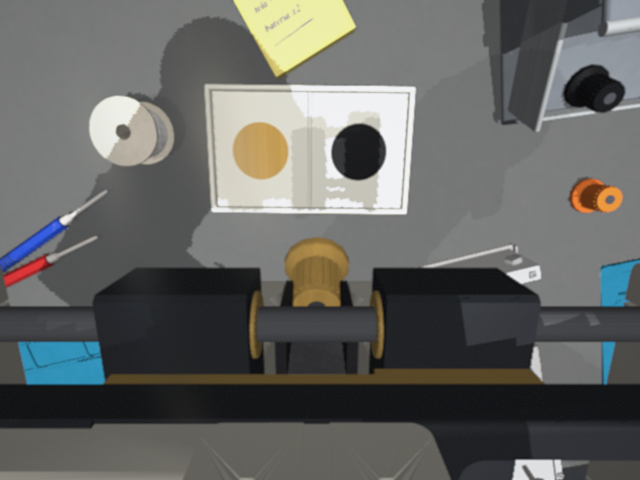

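The wrist view shows the brass knob held, still leaning, flange toward +x at (317,260). The brass disc is at (261,151) and the black disc at (359,152). Lowering onto the brass disc.

>>> servo_tool([
  {"dx": 0.01,"dy": 0.0065,"dz": -0.02,"roll": 0,"jaw": 0.15},
  {"dx": 0.01,"dy": 0.0065,"dz": -0.02,"roll": 0,"jaw": 0.15},
  {"dx": 0.01,"dy": 0.0065,"dz": -0.02,"roll": 0,"jaw": 0.15},
  {"dx": 0.01,"dy": 0.0065,"dz": -0.02,"roll": 0,"jaw": 0.15},
  {"dx": 0.01,"dy": 0.0065,"dz": -0.02,"roll": 0,"jaw": 0.15},
  {"dx": 0.009,"dy": 0.0065,"dz": -0.02,"roll": 0,"jaw": 0.15},
  {"dx": 0,"dy": 0,"dz": -0.015,"roll": 0,"jaw": 0.15},
  {"dx": 0,"dy": 0,"dz": -0.012,"roll": 0,"jaw": 0.15},
  {"dx": 0,"dy": 0,"dz": -0.007,"roll": 0,"jaw": 0.15},
  {"dx": 0,"dy": 0,"dz": 0,"roll": 0,"jaw": 0.15},
])

```text
t: 16.8
eef_pos: [0.6329, 0.2567, 0.0039]
ee_rot: [3.141, 0.0, -0.222]
force: [1.0, -0.4, -0.1]
width: 0.0202
gripper_force: 20.0
```

>>> servo_tool([
  {"dx": 0,"dy": 0,"dz": -0.002,"roll": 0,"jaw": 0.15},
  {"dx": 0,"dy": 0,"dz": -0.002,"roll": 0,"jaw": 0.15},
  {"dx": 0,"dy": 0,"dz": -0.002,"roll": 0,"jaw": 0.15},
  {"dx": 0,"dy": 0,"dz": -0.002,"roll": 0,"jaw": 0.15},
  {"dx": 0,"dy": 0,"dz": -0.001,"roll": 0,"jaw": 0.15},
  {"dx": 0,"dy": 0,"dz": 0,"roll": 0,"jaw": 0.15},
  {"dx": 0,"dy": 0,"dz": 0,"roll": 0,"jaw": 0.15},
  {"dx": 0,"dy": 0,"dz": 0,"roll": 0,"jaw": 0.15},
  {"dx": 0,"dy": 0,"dz": 0,"roll": 0,"jaw": 0.15},
  {"dx": 0,"dy": 0,"dz": 0,"roll": 0,"jaw": 0.15},
], newtons=5)

```text
t: 18.05
eef_pos: [0.6342, 0.2572, -0.0039]
ee_rot: [-3.14, -0.002, -0.222]
force: [0.7, -0.1, 5.9]
width: 0.021
gripper_force: 5.0
```

```bash
python3 - <<'E'
from h import *
import pickle
c=calibration("wrist");p,d=grab_frame("wrist");s=get_state();print(s["eef_pos"],s["ee_rot"],s["width"],s["force"])
pickle.dump((c,p,d),open("pics/w6.pkl","wb"))
e=s["eef_pos"];X=np.array([np.cos(s["ee_rot"][2]),np.sin(s["ee_rot"][2]),0])
h=cv2.cvtColor(p,cv2.COLOR_RGB2HSV).astype(int);m=(h[...,0]>10)&(h[...,0]<32)&(h[...,1]>90)&box(d.shape,275,360,160,330)
P,u,v=cloud(c,d,m);Q=P-e;t=np.c_[Q@X,Q[:,1]*np.cos(s["ee_rot"][2])-Q[:,0]*np.sin(s["ee_rot"][2]),P[:,2]]
for vv in range(160,330,8):
    k=np.abs(v-vv)<1
    if k.sum():print(vv,u[k].min(),u[k].max(),np.median(t[k],0).round(4))
E
```

```text
[ 0.63420917  0.25721688 -0.00394076] [-3.14039316e+00 -1.82435960e-03 -2.21888258e-01] 0.02104077715541153 [ 1.02655766 -1.01840053  5.64137059]
208 308 324 [0.0378 0.0001 0.0072]
216 289 344 [ 0.0339 -0.0007  0.0076]
224 280 353 [ 0.0298 -0.0002  0.0074]
232 275 358 [ 0.0257 -0.0004  0.0074]
240 275 359 [ 0.0217 -0.0007  0.0077]
248 275 359 [ 0.0207 -0.0007  0.0197]
256 275 359 [ 0.0173 -0.0009  0.0218]
264 275 359 [ 0.0133 -0.0006  0.0213]
272 275 359 [ 0.0114 -0.0009  0.0276]
280 276 356 [ 0.0094 -0.0002  0.0329]
288 291 341 [ 0.009  -0.0002  0.0418]
296 291 341 [ 0.0055 -0.0002  0.0423]
304 291 342 [ 0.0012 -0.0036  0.0406]
```

>>> servo_tool([
  {"dx": 0,"dy": 0,"dz": 0,"roll": 0,"jaw": 0.27},
  {"dx": 0,"dy": 0,"dz": 0,"roll": 0,"jaw": 0.3},
  {"dx": 0,"dy": 0,"dz": 0,"roll": 0,"jaw": 0.35},
  {"dx": 0,"dy": 0,"dz": 0,"roll": 0,"jaw": 0.5},
  {"dx": 0,"dy": 0,"dz": 0,"roll": 0,"jaw": 0.5},
  {"dx": 0,"dy": 0,"dz": 0.01,"roll": 0,"jaw": 0.5},
  {"dx": 0,"dy": 0,"dz": 0.02,"roll": 0,"jaw": 0.5},
  {"dx": 0,"dy": 0,"dz": 0.03,"roll": 0,"jaw": 0.5},
  {"dx": -0.02,"dy": 0,"dz": 0.04,"roll": 0,"jaw": 0.5},
  {"dx": -0.03,"dy": -0.04,"dz": 0.03,"roll": 0,"jaw": 0.5},
])

```text
t: 19.35
eef_pos: [0.5838, 0.2183, 0.127]
ee_rot: [-3.14, -0.002, -0.22]
force: [0.2, -0.9, 0.0]
width: 0.0438
gripper_force: 0.0
```

```bash
cat > k.py <<'E'
from h import *
import sys,pickle
c=calibration("wrist");p,d=grab_frame("wrist");s=get_state();print(s["eef_pos"].round(4),s["ee_rot"].round(3))
pickle.dump((c,p,d),open(f"pics/{sys.argv[1]}.pkl","wb"))
P,u,v=cloud(c,d,np.ones(d.shape,bool))
for n,(x,y) in {"brass":(.6474,.2535),"black":(.627,.168)}.items():
    k=(np.hypot(P[:,0]-x,P[:,1]-y)<.04)&(P[:,2]<.06)
    Q=P[k]
    print(n,len(Q),"zmax",np.percentile(Q[:,2],99.5).round(4))
    for a,b in((.009,.02),(.033,.06)):
        q=Q[(Q[:,2]>a)&(Q[:,2]<b)]
        if len(q)>20:print("  band",a,b,len(q),"mid",((np.percentile(q,2,0)+np.percentile(q,98,0))/2).round(4),"med",np.median(q,0).round(4),"ext",np.ptp(q,0).round(3))
E
python3 k.py w7
```

```text
[0.5811 0.2139 0.1314] [-3.138e+00 -3.000e-03 -2.220e-01]
brass 7586 zmax 0.0381
  band 0.009 0.02 456 mid [0.6477 0.2532 0.0131] med [0.6483 0.2447 0.013 ] ext [0.054 0.076 0.011]
  band 0.033 0.06 717 mid [0.6476 0.2523 0.036 ] med [0.6476 0.2522 0.0369] ext [0.023 0.023 0.006]
black 7579 zmax 0.009
  band 0.009 0.02 39 mid [0.6295 0.1686 0.0095] med [0.6308 0.1705 0.0092] ext [0.058 0.057 0.001]
```

The brass knob stands upright and centred on its disc (top centre 0.6476, 0.2523; disc 0.6474, 0.2535). Now the black one.

>>> servo_tool([
  {"dx": 0,"dy": -0.03,"dz": 0.005,"roll": 8,"jaw": 0.5},
  {"dx": 0,"dy": -0.04,"dz": 0,"roll": 0,"jaw": 0.5},
  {"dx": 0,"dy": -0.04,"dz": 0,"roll": 0,"jaw": 0.5},
  {"dx": 0,"dy": -0.04,"dz": 0,"roll": 0,"jaw": 0.5},
  {"dx": 0,"dy": -0.04,"dz": 0,"roll": 0,"jaw": 0.5},
  {"dx": 0,"dy": -0.03,"dz": 0,"roll": 0,"jaw": 0.5},
  {"dx": 0,"dy": 0,"dz": 0,"roll": 0,"jaw": 0.5},
  {"dx": 0,"dy": 0,"dz": 0,"roll": 0,"jaw": 0.5},
  {"dx": 0,"dy": 0,"dz": 0,"roll": 0,"jaw": 0.5},
  {"dx": 0,"dy": 0,"dz": 0,"roll": 0,"jaw": 0.5},
])

```text
t: 20.65
eef_pos: [0.5832, -0.0024, 0.13]
ee_rot: [-3.142, -0.0, -0.082]
force: [0.5, -0.1, -0.5]
width: 0.0437
gripper_force: 0.0
```

```bash
python3 - <<'E'
from h import *
import pickle
c=calibration("wrist");p,d=grab_frame("wrist");s=get_state();print(s["eef_pos"],s["ee_rot"])
pickle.dump((c,p,d),open("pics/w8.pkl","wb"))
yaw=-.083;a=np.array([-np.sin(.4363)*np.cos(yaw),-np.sin(.4363)*np.sin(yaw),np.cos(.4363)])
P,u,v=cloud(c,d,p.max(2)<80)
k=(np.hypot(P[:,0]-.632,P[:,1]+.01)<.04)&(P[:,2]<.08)&(P[:,2]>.03);P,u,v=P[k],u[k],v[k];h=P@a;t=h>np.percentile(h,98)-.003
print(len(P),"top",P[t].mean(0),P[t].min(0),P[t].max(0),u[t].mean(),v[t].mean())
A,uu,vv=cloud(c,d,np.ones(d.shape,bool));H=A[(A[:,2]>.118)&(A[:,2]<.13)]
for y in(-.05,-.01,.02):
    q=H[abs(H[:,1]-y)<.002]
    if len(q):print("hood",y,q[:,0].min(),np.median(q[:,2]))
E
```

```text
[ 0.58315938 -0.00246303  0.12993962] [-3.14158707e+00  7.44051668e-05 -8.16964277e-02]
1697 top [ 0.62747458 -0.00960592  0.06580269] [ 0.61707249 -0.02009636  0.05997215] [0.63825098 0.0008526  0.07063767] 320.9642857142857 180.82714285714286
hood -0.05 0.6554554850790828 0.1250554199353801
hood -0.01 0.6591055774575104 0.12501047907018337
hood 0.02 0.6616462215133276 0.12501235322818283
```

>>> servo_tool([
  {"dx": 0.011,"dy": -0.002,"dz": -0.015,"roll": 0,"jaw": 0.5},
  {"dx": 0.011,"dy": -0.002,"dz": -0.015,"roll": 0,"jaw": 0.5},
  {"dx": 0.011,"dy": -0.002,"dz": -0.015,"roll": 0,"jaw": 0.5},
  {"dx": 0.0105,"dy": -0.0015,"dz": -0.015,"roll": 0,"jaw": 0.5},
  {"dx": 0,"dy": 0,"dz": -0.015,"roll": 0,"jaw": 0.5},
  {"dx": 0,"dy": 0,"dz": -0.015,"roll": 0,"jaw": 0.5},
  {"dx": 0,"dy": 0,"dz": -0.01,"roll": 0,"jaw": 0.5},
  {"dx": 0,"dy": 0,"dz": -0.004,"roll": 0,"jaw": 0.5},
  {"dx": 0,"dy": 0,"dz": -0.002,"roll": 0,"jaw": 0.5},
  {"dx": 0,"dy": 0,"dz": 0,"roll": 0,"jaw": 0.5},
], newtons=15)

```text
t: 21.95
eef_pos: [0.6269, -0.0106, 0.0244]
ee_rot: [-3.141, -0.001, -0.083]
force: [0.8, 0.1, -0.4]
width: 0.044
gripper_force: 0.0
```

Clear of the hood. I'll go 2 mm lower, then grip.

>>> servo_tool([
  {"dx": 0,"dy": 0,"dz": -0.001,"roll": 0,"jaw": 0.5},
  {"dx": 0,"dy": 0,"dz": -0.001,"roll": 0,"jaw": 0.5},
  {"dx": 0,"dy": 0,"dz": 0,"roll": 0,"jaw": 0.15},
  {"dx": 0,"dy": 0,"dz": 0,"roll": 0,"jaw": 0.15},
  {"dx": 0,"dy": 0,"dz": 0,"roll": 0,"jaw": 0.15},
  {"dx": 0,"dy": 0,"dz": 0,"roll": 0,"jaw": 0.15},
  {"dx": 0,"dy": 0,"dz": 0,"roll": 0,"jaw": 0.15},
  {"dx": 0,"dy": 0,"dz": 0,"roll": 0,"jaw": 0.15},
  {"dx": 0,"dy": 0,"dz": 0,"roll": 0,"jaw": 0.15},
  {"dx": 0,"dy": 0,"dz": 0,"roll": 0,"jaw": 0.15},
])

```text
t: 23.2
eef_pos: [0.627, -0.0106, 0.0224]
ee_rot: [-3.142, -0.001, -0.082]
force: [-0.1, 0.8, 5.6]
width: 0.0203
gripper_force: 15.0
```

>>> servo_tool([
  {"dx": 0,"dy": 0,"dz": 0.003,"roll": 0,"jaw": 0.15},
  {"dx": -0.002,"dy": 0,"dz": 0.005,"roll": 0,"jaw": 0.15},
  {"dx": -0.004,"dy": 0,"dz": 0.009,"roll": 0,"jaw": 0.15},
  {"dx": -0.004,"dy": 0,"dz": 0.009,"roll": 0,"jaw": 0.15},
  {"dx": -0.005,"dy": 0,"dz": 0.012,"roll": 0,"jaw": 0.15},
  {"dx": -0.01,"dy": 0,"dz": 0.02,"roll": 0,"jaw": 0.15},
  {"dx": -0.01,"dy": 0,"dz": 0.03,"roll": 0,"jaw": 0.15},
  {"dx": 0,"dy": 0.01,"dz": 0.03,"roll": 0,"jaw": 0.15},
  {"dx": 0,"dy": 0.02,"dz": 0.02,"roll": 0,"jaw": 0.15},
  {"dx": 0,"dy": 0.03,"dz": 0,"roll": 0,"jaw": 0.15},
], newtons=20)

```text
t: 24.45
eef_pos: [0.5924, 0.0497, 0.1637]
ee_rot: [-3.14, -0.005, -0.083]
force: [0.4, 0.3, -1.0]
width: 0.02
gripper_force: 20.0
```

>>> servo_tool([
  {"dx": 0.005,"dy": 0.04,"dz": -0.02,"roll": -8,"jaw": 0.15},
  {"dx": 0.005,"dy": 0.04,"dz": -0.02,"roll": 0,"jaw": 0.15},
  {"dx": 0.005,"dy": 0.04,"dz": -0.02,"roll": 0,"jaw": 0.15},
  {"dx": 0.005,"dy": 0.003,"dz": -0.02,"roll": 0,"jaw": 0.15},
  {"dx": 0,"dy": 0,"dz": -0.03,"roll": 0,"jaw": 0.15},
  {"dx": 0,"dy": 0,"dz": -0.02,"roll": 0,"jaw": 0.15},
  {"dx": 0,"dy": 0,"dz": -0.015,"roll": 0,"jaw": 0.15},
  {"dx": 0,"dy": 0,"dz": -0.01,"roll": 0,"jaw": 0.15},
  {"dx": 0,"dy": 0,"dz": -0.005,"roll": 0,"jaw": 0.15},
  {"dx": 0,"dy": 0,"dz": 0,"roll": 0,"jaw": 0.15},
])

```text
t: 25.7
eef_pos: [0.6118, 0.1723, 0.0001]
ee_rot: [-3.142, -0.0, -0.222]
force: [-0.3, -0.9, -0.6]
width: 0.0202
gripper_force: 20.0
```

>>> servo_tool([
  {"dx": 0,"dy": 0,"dz": -0.002,"roll": 0,"jaw": 0.15},
  {"dx": 0,"dy": 0,"dz": -0.002,"roll": 0,"jaw": 0.15},
  {"dx": 0,"dy": 0,"dz": -0.002,"roll": 0,"jaw": 0.15},
  {"dx": 0,"dy": 0,"dz": -0.002,"roll": 0,"jaw": 0.15},
  {"dx": 0,"dy": 0,"dz": 0,"roll": 0,"jaw": 0.15},
  {"dx": 0,"dy": 0,"dz": 0,"roll": 0,"jaw": 0.15},
  {"dx": 0,"dy": 0,"dz": 0,"roll": 0,"jaw": 0.15},
  {"dx": 0,"dy": 0,"dz": 0,"roll": 0,"jaw": 0.15},
  {"dx": 0,"dy": 0,"dz": 0,"roll": 0,"jaw": 0.15},
  {"dx": 0,"dy": 0,"dz": 0,"roll": 0,"jaw": 0.15},
], newtons=5)

```text
t: 26.95
eef_pos: [0.6134, 0.173, -0.0065]
ee_rot: [-3.14, -0.003, -0.221]
force: [2.3, -0.6, 5.6]
width: 0.0209
gripper_force: 5.0
```

>>> servo_tool([
  {"dx": 0,"dy": 0,"dz": 0,"roll": 0,"jaw": 0.27},
  {"dx": 0,"dy": 0,"dz": 0,"roll": 0,"jaw": 0.3},
  {"dx": 0,"dy": 0,"dz": 0,"roll": 0,"jaw": 0.35},
  {"dx": 0,"dy": 0,"dz": 0,"roll": 0,"jaw": 0.5},
  {"dx": 0,"dy": 0,"dz": 0,"roll": 0,"jaw": 0.5},
  {"dx": 0,"dy": 0,"dz": 0.01,"roll": 0,"jaw": 0.5},
  {"dx": 0,"dy": 0,"dz": 0.02,"roll": 0,"jaw": 0.5},
  {"dx": 0,"dy": 0,"dz": 0.03,"roll": 0,"jaw": 0.5},
  {"dx": -0.02,"dy": 0,"dz": 0.04,"roll": 0,"jaw": 0.5},
  {"dx": -0.02,"dy": 0.03,"dz": 0.03,"roll": 0,"jaw": 0.5},
])

```text
t: 28.2
eef_pos: [0.5717, 0.2015, 0.1244]
ee_rot: [-3.141, -0.001, -0.224]
force: [1.5, 0.4, 0.3]
width: 0.0437
gripper_force: 0.0
```

>>> servo_tool([
  {"dx": 0,"dy": 0,"dz": 0.01,"roll": 0,"jaw": 0.5},
  {"dx": 0,"dy": 0,"dz": 0.01,"roll": 0,"jaw": 0.5},
  {"dx": 0,"dy": 0,"dz": 0.01,"roll": 0,"jaw": 0.5},
  {"dx": 0,"dy": 0,"dz": 0,"roll": 0,"jaw": 0.5},
  {"dx": 0,"dy": 0,"dz": 0,"roll": 0,"jaw": 0.5},
  {"dx": 0,"dy": 0,"dz": 0,"roll": 0,"jaw": 0.5},
  {"dx": 0,"dy": 0,"dz": 0,"roll": 0,"jaw": 0.5},
  {"dx": 0,"dy": 0,"dz": 0,"roll": 0,"jaw": 0.5},
  {"dx": 0,"dy": 0,"dz": 0,"roll": 0,"jaw": 0.5},
  {"dx": 0,"dy": 0,"dz": 0,"roll": 0,"jaw": 0.5},
])

```text
t: 29.45
eef_pos: [0.5716, 0.2024, 0.152]
ee_rot: [-3.142, -0.0, -0.222]
force: [-0.3, -0.5, -0.1]
width: 0.0437
gripper_force: 0.0
```

```bash
python3 k.py w9; python3 - <<'E'
from h import *
import pickle
c,p,d=pickle.load(open("pics/w9.pkl","rb"));cv2.imwrite("pics/w9.png",p[:,:,::-1])
E
```

```text
[0.5716 0.2024 0.152 ] [-3.142 -0.    -0.222]
brass 6671 zmax 0.0382
  band 0.009 0.02 417 mid [0.6484 0.251  0.0137] med [0.6469 0.2438 0.0129] ext [0.077 0.078 0.011]
  band 0.033 0.06 625 mid [0.6474 0.2522 0.0359] med [0.6476 0.252  0.0369] ext [0.022 0.023 0.006]
black 6670 zmax 0.0381
  band 0.009 0.02 459 mid [0.6284 0.1704 0.0124] med [0.6296 0.1727 0.0128] ext [0.056 0.067 0.011]
  band 0.033 0.06 611 mid [0.6262 0.1692 0.0362] med [0.6264 0.1691 0.0369] ext [0.022 0.022 0.006]
```

View pics/w9.png

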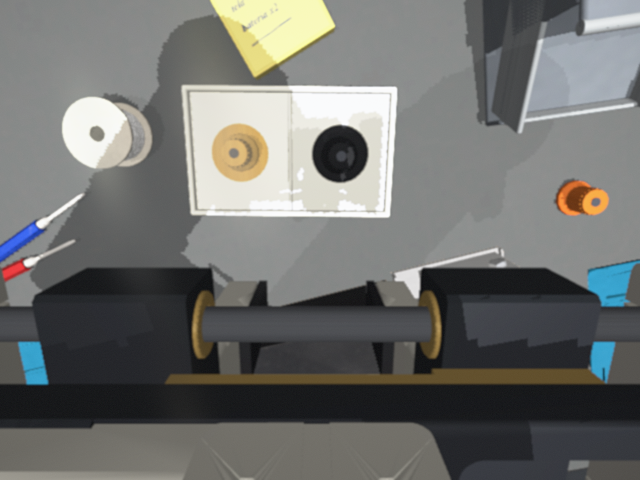

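Both knobs stand upright and centred on their discs: brass at (239,152), black at (341,153). The gripper is clear, so I'm handing in.

```bash
python3 -c "
from station import *
print(job_done())"
```

```text
the job is handed in; nothing more can be done
None
```

The brass and black knobs stand upright on their own discs, about 1 mm off centre, and I handed the job in at about 29.5 s of the 62 s; I left the red knob and everything else alone, though the gripper body twice rested lightly on the bin's hood (at most 14 N, limit 40 N).

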